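# Inspect a varnished curved rail on a coasting finishing turntable

## Task

Inspect the repair in the varnished wooden rail while it turns through the lamp light: using the red hand post, set the turntable coasting counter-clockwise (seen from above) at about one turn in five seconds, let go, and while it turns untouched keep the gripper (the point between its finger pads) straight above the dark round plug, within 2.5 cm sideways and 5 to 15 cm above it, for a good 6 seconds without a break. Then stop the turntable and park it at rest with the red post right at the yellow pointer, and let go. Handle it smoothly so that the loose rail stays centred and flat on the platter, never spin it faster than a turn in three seconds, and leave the other things on the bench alone.

Things in the scene. Friction and masses are not known exactly. Their poses are not given: they have to be found in the camera images.
- turntable: fixed round grey plinth of the turntable, 330 mm diameter, 22 mm high; origin on the turning axis at the bench surface, z up. A yellow pointer block (26 mm wide, outer end 199 mm from the axis) sits at its rim along its own +x axis. The platter above it, plywood with a black rubber mat, is 300 mm in diameter, the mat's top 50 mm above the bench
- platter (a joint): platter angle about the vertical axis, rad, counter-clockwise from above positive; 0 with the red post at the yellow pointer, no stops, keeps counting past 2 pi (again at the pointer). Nominal inertia with rail 0.016 kg m2; viscous drag 0.0008 N m s/rad, dry friction 0.0008 N m: it coasts long, losing about 0.1 rad/s each second at one turn in 5 s (masses vary 30 percent)
- post (a point): centre of the top of the red upright hand post on the platter: cylinder of 30 mm diameter, 75 mm tall above the mat, top 125 mm above the bench, 125 mm from the axis
- park (a point): fixed point where the top centre of the post must be when parked: 125 mm from the axis towards the yellow pointer, 125 mm above the bench
- rail: loose curved rail of pale wood lying on the rubber mat: a 150 degree piece of a ring, inner radius 62 mm, outer radius 104 mm, 30 mm high (top 80 mm above the bench), 0.3 kg; origin at the centre of its arc on its underside, which lies within 3 mm of the turning axis; its own +x points to the middle of the arc
- plug (a point): centre of the dark round repair plug (30 mm diameter, flush) on the top of the rail at the middle of its arc, 83 mm from the arc's centre, 81 mm above the bench. Turns with the platter
- mug: blue mug, 80 mm diameter, 90 mm high, bystander; origin at the centre of its underside
- block: white block 100 x 60 x 50 mm, bystander; origin at the centre of its underside
- glue: white glue bottle with red cap, 60 mm diameter, 160 mm high, bystander; origin at the centre of its underside
- screwdriver: screwdriver lying on the bench, bystander
Mind the look-alikes: they are no part of the job. Several things have the shape of the rail; the one meant has the colours described above.

How it is judged:
By the outcome, as a careful person would: the job done as asked, in the order asked, and still so for the second after the job is handed in, with the robot touching nothing.
It also fails if it takes over 67 s, if anything falls off the work surface, if the arm or the gripper's body presses on something with over 40 N, if the wrist force passes 120 N, or if a joint passes its speed limit or range.

## Robot

A 6-joint arm with a two-finger parallel gripper is mounted at the origin on the work surface. World frame = base frame: x ahead of the robot, y to its left, z up, the work surface at z = 0. Lengths are in m, angles in rad, forces in N, time in s.
With the tool pointing down it reaches from about 0.275 to 0.825 m from the base axis. Payload 4.9 kg.
Tool frame: the origin (TCP) lies midway between the tips of the shut fingers; the grasp point (between the pads) lies 19 mm behind it (bot.grip_depth is the distance from the TCP to the grasp point, in m); z points along the fingers, y is the line along which they close (so a half turn about z gives the same grasp; the last joint's range is limited). The gripper opens to 85 mm and grips with 20 to 120 N. Pads are 22 mm wide; open, the fingers measure 114 mm over their backs; the gripper's body (76 mm by 85 mm) begins 54 mm behind the grasp point. The pads swing forward as they close: fully open they stand 13 mm farther back than shut.
Start: joints at [1.068, 0.326, -0.193, 1.052, 0, 1.437], TCP at [0.198, 0.513, 0.231] pointing down, gripper open.
Joint ranges: [-2.65, 2.65], [-0.97, 1.79], [-1.3, 1.35], [-1.93, 2.1], [-1.47, 1.37], [-3.14, 3.14]. Speed limits (rad/s): [2.57, 2.57, 3.14, 3.14, 3.14, 3.14].

## Interface

Orientations are given as a unit quaternion [w, x, y, z].
In Python, from cell import bot gives the robot as it stands. Calls block until the motion is done:
- bot.move_pose(position, orientation): joint-space move of the TCP to a pose.
- bot.move_linear(position, speed=0.15, rotation=None, until_force=None): straight line of the TCP; rotation=None keeps the orientation; speed is the mean speed in m/s. With until_force (N) it stops when the force on the tool has changed by that much, and returns True; else False.
- bot.goto_joints(angles): joint-space move.
- bot.set_gripper(opening, grasp_force=None): opening from 0.0 (shut) to 1.0 (fully open); grasp_force is the grip in N (None keeps the last); returns when the fingers have stopped.
- bot.wait(seconds).
- bot.solve_ik(position, orientation): joint angles nearest the present ones, or None.
- bot.camera(name): name is "side" or "top"; returns the picture (400x640x3 uint8, red, green, blue); there is no depth.
- bot.calibration(name): a dict with "mtx" (3x3 intrinsics, pixels), "extrinsics" (4x4, takes a point from world to camera coordinates). Camera axes: x right, y down, z forward; pixel columns grow to the right and rows downward; lengths in m; the calibration is good to about 2 mm. A picture is of the moment at which its call begins. calibration takes no time and is no camera call.
A pose or a line that the arm cannot do raises bot.PlanningError and nothing moves.
- bot.close_job(): hands the job in; it is judged then, once.
Trained networks look in the newest picture that a camera, given by its name, has taken for a name from the list of things; names that differ only in an ending like _2 or _b are one class to them, and where a whole thing is asked for, a point or a joint stands for the part that bears it (a point fixed in the world has none). Each returns a list of dicts, best first, with "confidence" (0 to 1); they miss things now and then, are a little off and sometimes report something else, mostly with a low value. They report only what shows in the picture. A call takes as long as a camera call. They do not tell look-alikes from the thing itself.
- bot.search_frame(camera, thing): "bbox" ([left, top, width, height] in pixels, round what is visible of it).
Readings, each from a call of its own:
- bot.read_clock(): time.
- bot.read_joint_positions(): joint angles.
- bot.read_joint_vel(): joint speeds.
- bot.read_joint_efforts(): joint torques, N m.
- bot.read_position(): TCP position.
- bot.read_tool_rot(): TCP orientation.
- bot.read_ft_force(): force on the tool from outside, world axes, zero at the start.
- bot.read_moment(): the same for the moment, N m.
- bot.read_gripper_width(): opening from 0.0 (shut) to 1.0 (fully open).
- bot.read_finger_force(): force on a finger pad.
Only numpy, scipy, OpenCV 4.12 (cv2) and the standard library are available. Lean on these libraries where they do the work, as an engineer would, in place of code of your own. Each camera call takes 0.05 s, during which the arm holds its last target. There are 200 camera calls.

## Working session

There is one attempt and no reset: what is moved stays moved. The work goes in short steps, each a Python script; the robot and the scene stay as the last script left them, time stands still between calls to the robot, and variables do not carry over. Pictures are saved under pics/ and viewed, at most 10 in all, crops included, and the job is handed in when it is done.

```bash
ls; mkdir -p pics
python3 - <<'E'
from cell import bot
import cv2,numpy as np
for n in("top","side"):
    im=bot.camera(n); cv2.imwrite(f"pics/{n}0.png",im[:,:,::-1])
    c=bot.calibration(n); print(n,np.round(c["mtx"],1).tolist(),np.round(c["extrinsics"],4).tolist())
    for t in("turntable","platter","post","rail","plug","mug","block","glue","screwdriver"):
        print(t,[(np.round(d["bbox"]).tolist(),round(d["confidence"],2)) for d in bot.search_frame(n,t)[:4]])
print(bot.read_clock(), bot.read_tool_rot(), bot.grip_depth)
E
```

```text
pics
top [[424.6, 0.0, 320.8], [0.0, 424.6, 202.2], [0.0, 0.0, 1.0]] [[0.0108, -0.9999, 0.0088, -0.0088], [-0.9944, -0.0116, -0.1053, 0.456], [0.1054, -0.0076, -0.9944, 1.1867], [0.0, 0.0, 0.0, 1.0]]
turntable [([305.0, 110.0, 123.0, 112.0], 0.77)]
platter [([306.0, 114.0, 105.0, 104.0], 0.97)]
post [([308.0, 117.0, 107.0, 102.0], 0.62)]
rail [([218.0, 115.0, 46.0, 64.0], 0.92), ([340.0, 149.0, 63.0, 54.0], 0.89), ([219.0, 229.0, 39.0, 71.0], 0.74), ([420.0, 269.0, 41.0, 73.0], 0.55)]
plug [([336.0, 152.0, 63.0, 50.0], 0.88), ([419.0, 265.0, 38.0, 77.0], 0.64), ([217.0, 120.0, 46.0, 56.0], 0.62)]
mug [([129.0, 202.0, 47.0, 31.0], 0.74)]
block [([459.0, 207.0, 40.0, 42.0], 0.74)]
glue [([452.0, 153.0, 37.0, 25.0], 0.84)]
screwdriver [([180.0, 117.0, 8.0, 66.0], 0.64)]
side [[430.1, 0.0, 313.6], [0.0, 430.1, 199.6], [0.0, 0.0, 1.0]] [[0.9972, -0.0736, 0.013, -0.4241], [-0.0453, -0.7331, -0.6786, 0.0845], [0.0594, 0.6761, -0.7344, 1.4343], [0.0, 0.0, 0.0, 1.0]]
turntable [([307.0, 190.0, 102.0, 107.0], 0.57)]
platter [([313.0, 192.0, 94.0, 87.0], 0.63)]
post [([313.0, 191.0, 97.0, 94.0], 0.57)]
rail [([334.0, 152.0, 51.0, 31.0], 0.93), ([196.0, 295.0, 72.0, 38.0], 0.92), ([326.0, 216.0, 53.0, 47.0], 0.89), ([241.0, 162.0, 55.0, 22.0], 0.74)]
plug [([197.0, 297.0, 74.0, 35.0], 0.8), ([242.0, 162.0, 55.0, 21.0], 0.78), ([326.0, 214.0, 49.0, 46.0], 0.76), ([336.0, 153.0, 51.0, 27.0], 0.66)]
mug [([292.0, 113.0, 19.0, 30.0], 0.82), ([293.0, 325.0, 40.0, 46.0], 0.69)]
block [([291.0, 325.0, 44.0, 43.0], 0.6)]
glue [([366.0, 301.0, 23.0, 42.0], 0.65)]
screwdriver [([328.0, 137.0, 27.0, 9.0], 0.68)]
1.0 [-7.53288671e-06  1.83349662e-01  9.83047761e-01  2.23682375e-05] 0.0187
```

Run:
```python
import cv2,numpy as np
t=cv2.imread("pics/top0.png"); s=cv2.imread("pics/side0.png")
a=cv2.resize(t[90:240,280:460],None,fx=4,fy=4,interpolation=cv2.INTER_CUBIC); cv2.imwrite("pics/topc.png",a[:600,:720])
cv2.imwrite("pics/both.png",cv2.resize(np.vstack([t,s]),(480,600)))
```

```text
(no output)
```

View pics/topc.png

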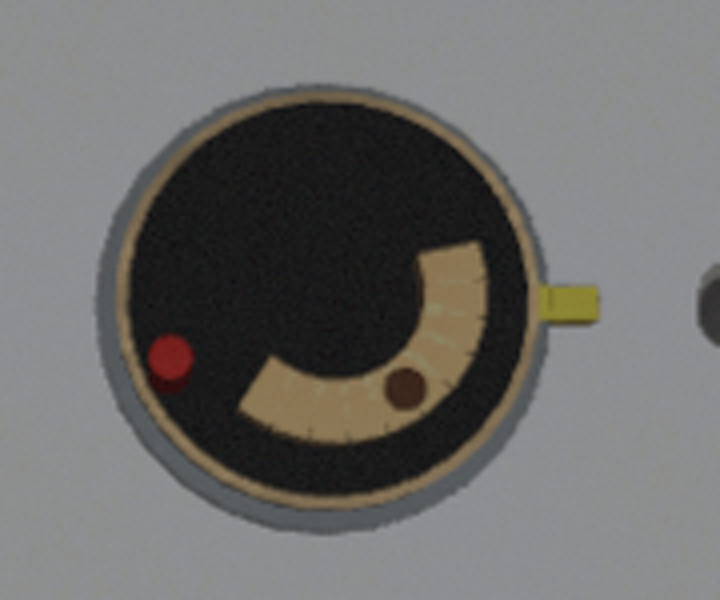

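View pics/side0.png

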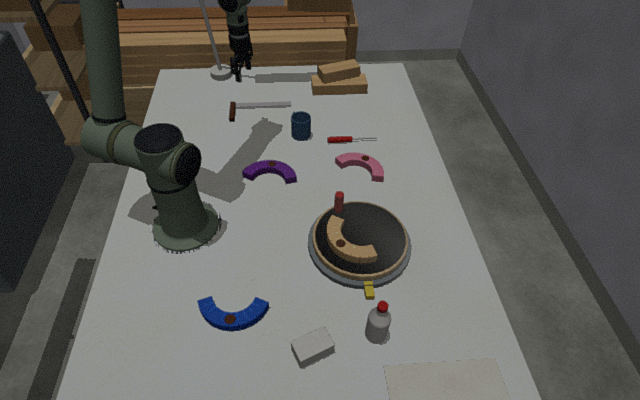

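View pics/top0.png

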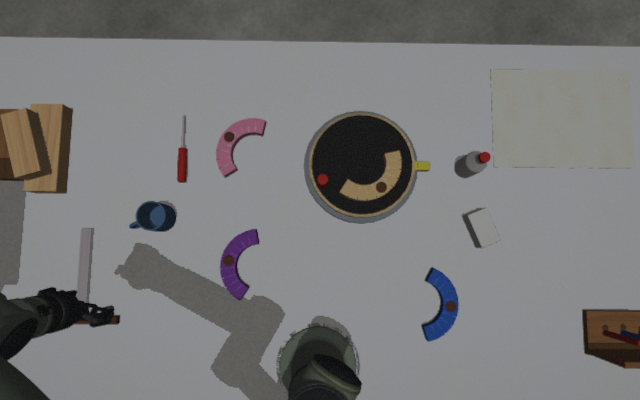

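Top view: the pale wooden rail with the plug at about (381,187) lies on the turntable. The red post is at (322,180) and the yellow pointer at (423,166). Look-alikes are the pink (229,137), purple (228,261) and blue (450,307) rails. The pale wood one on the platter is the one described, and the close crop confirms it.

```bash
cat > h.py <<'E'
import numpy as np, cv2, json, os
from cell import bot
CAL={n:bot.calibration(n) for n in("top","side")}
def proj(n,P):
    c=CAL[n]; P=np.atleast_2d(P); q=(c["extrinsics"]@np.c_[P,np.ones(len(P))].T)[:3]; p=c["mtx"]@q
    return (p[:2]/p[2]).T
def unproj(n,uv,z):
    c=CAL[n]; E=c["extrinsics"]; R,t=E[:3,:3],E[:3,3]; uv=np.atleast_2d(uv).astype(float)
    d=(R.T@np.linalg.inv(c["mtx"])@np.c_[uv,np.ones(len(uv))].T).T; o=-R.T@t
    return o+d*((z-o[2])/d[:,2])[:,None]
G=json.load(open("geo.json")) if os.path.exists("geo.json") else {}
if G: AX=np.array(G["ax"]); PH=G["ph"]     # axis xy, world angle of pointer
def pt(r,th,z): return np.array([AX[0]+r*np.cos(PH+th),AX[1]+r*np.sin(PH+th),z])
def red(im):
    h=cv2.cvtColor(im,cv2.COLOR_RGB2HSV); return ((h[...,0]<8)|(h[...,0]>172))&(h[...,1]>140)&(h[...,2]>50)
def angle(n,im=None):
    """platter angle (mod 2pi) from the red post, (angle, pixels) or None"""
    im=bot.camera(n) if im is None else im
    v,u=np.nonzero(red(im))
    if len(u)<15: return None
    r=np.linalg.norm(unproj(n,np.c_[u,v],0.09)[:,:2]-AX,axis=1); k=(r>.09)&(r<.16)
    if k.sum()<25: return None
    m=np.array([u[k].mean(),v[k].mean()])
    th=np.linspace(0,2*np.pi,1441)[:-1]; e=np.linalg.norm(proj(n,[pt(.125,t,.10) for t in th])-m,axis=1)
    i=e.argmin(); return (th[i],int(k.sum())) if e[i]<4 else None
def quat(phi):  # pointing down, closing line along world angle phi
    a=(np.pi/2-phi)/2; return [0,np.sin(a),np.cos(a),0]
E
cat > m.py <<'E'
import h; from h import *
from scipy.optimize import least_squares
for n in("top","side"):
    im=cv2.imread(f"pics/{n}0.png")[:,:,::-1].copy(); hs=cv2.cvtColor(im,cv2.COLOR_RGB2HSV)
    x,y,w,hh=[(300,105,130,122),(305,190,106,112)][n=="side"]
    roi=np.zeros(im.shape[:2],bool); roi[y:y+hh,x:x+w]=1
    mat=((im.max(2)<55)&roi).astype(np.uint8)
    mat=cv2.morphologyEx(mat,cv2.MORPH_OPEN,np.ones((3,3)))
    c=max(cv2.findContours(mat,0,1)[0],key=cv2.contourArea); hull=cv2.convexHull(c)[:,0]
    P=unproj(n,hull,.05)[:,:2]
    f=least_squares(lambda p:np.hypot(*(P-p[:2]).T)-p[2],[*P.mean(0),.145],loss="soft_l1",f_scale=.002)
    ye=(hs[...,0]>20)&(hs[...,0]<35)&(hs[...,1]>130)&roi; v,u=np.nonzero(ye)
    Y=unproj(n,[[u.mean(),v.mean()]],.03)[0,:2]
    br=(hs[...,0]<20)&(im[...,0]<110)&(im[...,0]>im[...,2]+15)&roi&~red(im)
    l,lab,st,ce=cv2.connectedComponentsWithStats(br.astype(np.uint8)); 
    v,u=np.nonzero(red(im)&roi)
    print(n,"axis",f.x.round(4),"rms",np.sqrt((f.fun**2).mean()).round(4),"yel",Y.round(4),len(u),"dist",np.linalg.norm(Y-f.x[:2]).round(3),"ang",np.arctan2(*(Y-f.x[:2])[::-1]).round(3))
    R=unproj(n,[[u.mean(),v.mean()]],.10)[0,:2]-f.x[:2]; print(" post r",np.hypot(*R).round(4),"ang",np.arctan2(R[1],R[0]).round(3))
    for i in range(1,l):
        if st[i,4]>25:
            q=unproj(n,[ce[i]],.081)[0,:2]-f.x[:2]; print(" brown",ce[i].round(1),st[i,4],"r",np.hypot(*q).round(4),"ang",np.arctan2(q[1],q[0]).round(3))
E
python3 m.py
```

```text
top axis [ 0.5642 -0.1172  0.14  ] rms 0.0004 yel [ 0.5638 -0.2916] 110 dist 0.174 ang -1.573
 post r 0.1229 ang 2.019
 brown [334.9 154.6] 251 r 0.0787 ang 1.339
 brown [386.2 159.8] 43 r 0.0648 ang -1.491
 brown [357.1 182.5] 27 r 0.0607 ang 2.884
 brown [380.8 186.9] 99 r 0.0857 ang -2.526
 brown [354.7 197.9] 50 r 0.1035 ang 2.929
side axis [ 0.561  -0.1187  0.1398] rms 0.0008 yel [ 0.5579 -0.2948] 64 dist 0.176 ang -1.588
 post r 0.1054 ang 2.082
 brown [338.1 204. ] 88 r 0.1231 ang 2.06
 brown [340.2 242.8] 61 r 0.0842 ang -2.535
 brown [352. 256.] 257 r 0.1061 ang -1.96
 brown [356. 273.] 172 r 0.1614 ang -1.801
```

```bash
echo '{"ax":[0.5628,-0.118],"ph":-1.58}' > geo.json
cat > a.py <<'E'
from h import *
for n in("top","side"): print(n,angle(n))
th=angle("top")[0]
b=PH+th+0.5; e=np.array([np.cos(b),np.sin(b)]); u=np.array([-e[1],e[0]])
s0=-.125*np.sin(.5)-.015-.0145-.004
P=lambda s,z:np.r_[AX+.119*e+s*u,z]
best=None
for phi in (b,b-np.pi):
    q=quat(phi); j=bot.solve_ik(P(s0,.09),q); print(phi,None if j is None else np.round(j,2))
    if j is not None and (best is None or abs(j[5])<best[0]): best=(abs(j[5]),q)
q=best[1]
print("path",P(s0,.09).round(3),P(s0+.12,.09).round(3))
json.dump(dict(u=u.tolist(),q=list(map(float,q))),open("push.json","w"))
t=bot.read_clock(); bot.set_gripper(0.0); print("grip",bot.read_clock()-t); t=bot.read_clock()
bot.move_pose(P(s0-.015,.17),q); print("pose",bot.read_clock()-t); t=bot.read_clock()
bot.move_linear(P(s0-.015,.09),speed=.15); print("lin .08@.15",bot.read_clock()-t); t=bot.read_clock()
bot.move_linear(P(s0,.09),speed=.05); print("lin .015@.05",bot.read_clock()-t)
print(bot.read_position().round(4),P(s0,.09).round(4),bot.read_ft_force().round(2),bot.read_clock())
im=bot.camera("side"); t2=bot.camera("top"); print(angle("top",t2),angle("side",im))
c=lambda i,x,y:cv2.resize(i[y:y+140,x:x+160],None,fx=2.5,fy=4,interpolation=2)
c=lambda i,x,y:cv2.resize(i[y:y+150,x:x+133],None,fx=3,fy=3,interpolation=cv2.INTER_CUBIC)
cv2.imwrite("pics/app.png",np.hstack([c(t2,290,90),c(im,290,150)])[:,:,::-1])
E
python3 a.py
```

```text
top (np.float64(3.5866516128483474), 109)
side (np.float64(3.634648167278191), 49)
2.5066516128483474 [-0.09  0.42 -0.46  0.7   0.   -1.02]
-0.6349410407414458 [-0.09  0.42 -0.46  0.7   0.    2.12]
path [0.522 0.028 0.09 ] [ 0.451 -0.069  0.09 ]
grip 0.7667000000000002
pose 2.0916
lin .08@.15 0.6833999999999998
lin .015@.05 0.4500000000000002
[0.5224 0.0274 0.0904] [0.5224 0.0278 0.09  ] [ 0.44 -0.12  0.01] 5.1417
None (np.float64(3.639011490408177), 78)
```

View pics/app.png

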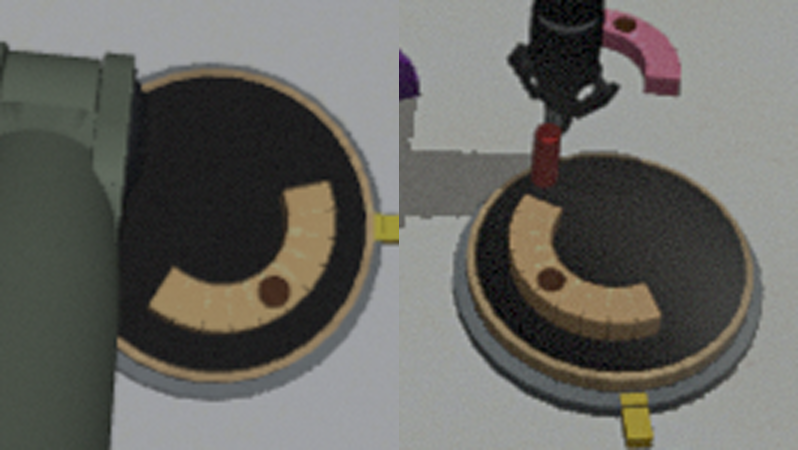

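The post stands just ahead of the closed fingers, side crop at about (545,155). The arm hides it from the top camera, so I'll track it with the side camera while I launch.

```bash
cat > l.py <<'E'
from h import *
d=json.load(open("push.json")); u=np.r_[d["u"],0]; p=bot.read_position(); M=[]
bot.move_linear(p+.12*u,speed=.088)
def snap(n):
    t=bot.read_clock(); a=angle(n)
    if a: M.append([float(t),float(a[0]),n])
snap("side"); snap("side")
c=p+.12*u; c[2]=.166; bot.move_linear(c,speed=.2)
for n in("side","top")*3: snap(n)
json.dump(M,open("meas.json","w"))
for m in M: print(np.round(m[0],3),round(m[1],3),m[2])
S=np.array([m[:2] for m in M if m[2]=="side"]); S[:,1]=np.unwrap(S[:,1]); print(np.polyfit(S[:,0]-S[0,0],S[:,1],1), bot.read_clock(),bot.read_position())
E
python3 l.py
```

```text
6.758 5.162 side
6.808 5.227 side
7.383 5.921 side
7.433 6.03 top
7.483 6.039 side
7.533 6.148 top
7.583 6.157 side
7.633 6.27 top
[1.20543739 5.16469836] 7.6833 [ 0.45071643 -0.06870167  0.1650257 ]
```

```bash
cat > trk.py <<'E'
from h import *
M=json.load(open("meas.json")); OFF=1.723; RP=.084
class Est:
    def __init__(s,M): s.M=[];s.last=None;[s.add(*m) for m in M]
    def add(s,t,a,n):
        if len(s.M)>4:
            s.fit(); p=s.th(t); a=p+(a-p+np.pi)%(2*np.pi)-np.pi
            if abs(a-p)>.25: print("rej",round(t,2),round(a-p,2)); return
        elif s.M: p=s.M[-1][1]; a=p+(a-p+np.pi)%(2*np.pi)-np.pi
        s.M.append((t,a)); 
    def fit(s):
        A=np.array(s.M); s.t0=A[-1,0]; x=A[:,0]-s.t0; w=np.exp(x/8)/.03
        B=np.c_[np.ones_like(x),x,-.5*x*x]*w[:,None]
        s.p=np.linalg.lstsq(np.r_[B,[[0,0,1/.03]]],np.r_[A[:,1]*w,.1/.03],rcond=None)[0]
    def th(s,t):
        x=t-s.t0; a,w,d=s.p; x=min(x,w/d) if d>0 else x; return a+w*x-.5*d*x*x
    def om(s,t): return s.p[1]-s.p[2]*(t-s.t0)
def look(E,n):
    t=bot.read_clock(); a=angle(n)
    if a: m=[float(t),float(a[0]),n]; M.append(m); E.add(*m)
    E.fit(); return bool(a)
E
cat > f.py <<'E'
from trk import *
E=Est(M); E.fit(); print("w",E.p.round(3))
plug=lambda t:pt(RP,E.th(t)+OFF,.166)
def go(T):
    t=bot.read_clock(); g=plug(t+T+.13); d=np.linalg.norm(g-bot.read_position()); bot.move_linear(g,speed=d/T)
go(.9); ts=None; i=0; log=[]
while True:
    p=bot.read_position(); t=bot.read_clock(); e0=np.linalg.norm((p-plug(t))[:2])
    ok=look(E,("side","top")[i%2]); i+=1
    p=bot.read_position(); t=bot.read_clock(); e1=np.linalg.norm((p-plug(t))[:2])
    if ts is None and i>2: ts=t
    log.append((round(t,2),round(e0*1e3),round(e1*1e3),round(E.om(t),2),int(ok)))
    if ts and t-ts>8.5: break
    go(.2)
for l in log: print(*l)
json.dump(M,open("meas.json","w")); print(E.p,E.th(t)%(2*np.pi),bot.read_joint_positions().round(2))
E
python3 f.py
```

```text
w [6.246 1.197 0.099]
8.78 1 18 1.21 1
9.18 1 7 1.18 0
9.58 2 5 1.04 1
9.98 2 2 0.95 1
10.38 2 8 0.92 1
10.78 2 7 0.89 1
11.18 2 6 0.84 0
11.57 1 11 0.85 1
11.97 1 13 0.88 1
12.36 1 5 0.85 0
12.75 1 5 0.82 1
13.14 1 5 0.79 0
13.54 1 4 0.75 1
13.94 1 6 0.73 1
14.34 1 3 0.69 1
14.74 0 5 0.67 1
15.14 1 4 0.64 0
15.53 1 6 0.62 1
15.93 1 13 0.64 1
16.32 1 1 0.59 1
16.7 1 7 0.58 1
17.09 1 4 0.55 0
17.48 1 3 0.53 1
17.88 0 3 0.5 0
18.28 0 1 0.47 1
[15.01932252  0.46855443  0.06755142] 2.4762951898131806 [-0.3   0.28 -0.43  0.86  0.   -1.24]
```

```bash
cat > r.py <<'E'
from trk import *
from scipy.optimize import least_squares
from scipy.integrate import odeint
A=[(m[0],m[1],m[2]) for m in M]; t=np.array([a[0] for a in A]); y=np.array([a[1] for a in A]); 
E=Est(M); y=np.array([m[1] for m in E.M]); t=np.array([m[0] for m in E.M])
def mod(p): # p: th0,w0,c0,c1
    k=p[3]; x=t-t[0]; winf=p[2]/k
    return p[0]-winf*x+(p[1]+winf)*(1-np.exp(-k*x))/k
f=least_squares(lambda p:(mod(p)-y)/.03,[y[0],1.2,.05,.05],loss="soft_l1")
print(f.x.round(4)); r=mod(f.x)-y
print(len(E.M),len(M)); print([(round(a,2),round(b,3)) for a,b in zip(t,r)])
print([ (round(m[0],2),m[2][0]) for m in M])
im=bot.camera("side"); t2=bot.camera("top")
c=lambda i,x,y:cv2.resize(i[y:y+150,x:x+133],None,fx=3,fy=3,interpolation=cv2.INTER_CUBIC)
cv2.imwrite("pics/f.png",np.hstack([c(t2,290,90),c(im,290,150)])[:,:,::-1])
E
python3 r.py
```

```text
[5.1624 1.2805 0.034  0.0397]
26 26
[(np.float64(6.76), np.float64(0.001)), (np.float64(6.81), np.float64(-0.001)), (np.float64(7.38), np.float64(0.025)), (np.float64(7.43), np.float64(-0.023)), (np.float64(7.48), np.float64(0.03)), (np.float64(7.53), np.float64(-0.018)), (np.float64(7.58), np.float64(0.034)), (np.float64(7.63), np.float64(-0.019)), (np.float64(8.73), np.float64(-0.141)), (np.float64(9.53), np.float64(-0.021)), (np.float64(9.93), np.float64(0.034)), (np.float64(10.33), np.float64(0.003)), (np.float64(10.73), np.float64(0.025)), (np.float64(11.52), np.float64(0.019)), (np.float64(11.92), np.float64(-0.074)), (np.float64(12.7), np.float64(-0.013)), (np.float64(13.49), np.float64(0.009)), (np.float64(13.89), np.float64(-0.016)), (np.float64(14.29), np.float64(0.04)), (np.float64(14.69), np.float64(0.012)), (np.float64(15.48), np.float64(0.012)), (np.float64(15.88), np.float64(-0.163)), (np.float64(16.27), np.float64(0.079)), (np.float64(16.65), np.float64(-0.093)), (np.float64(17.43), np.float64(-0.018)), (np.float64(18.23), np.float64(0.023))]
[(6.76, 's'), (6.81, 's'), (7.38, 's'), (7.43, 't'), (7.48, 's'), (7.53, 't'), (7.58, 's'), (7.63, 't'), (8.73, 's'), (9.53, 's'), (9.93, 't'), (10.33, 's'), (10.73, 't'), (11.53, 't'), (11.92, 's'), (12.7, 's'), (13.49, 's'), (13.89, 't'), (14.29, 's'), (14.69, 't'), (15.48, 't'), (15.88, 's'), (16.27, 't'), (16.65, 's'), (17.43, 's'), (18.23, 's')]
```

View pics/f.png

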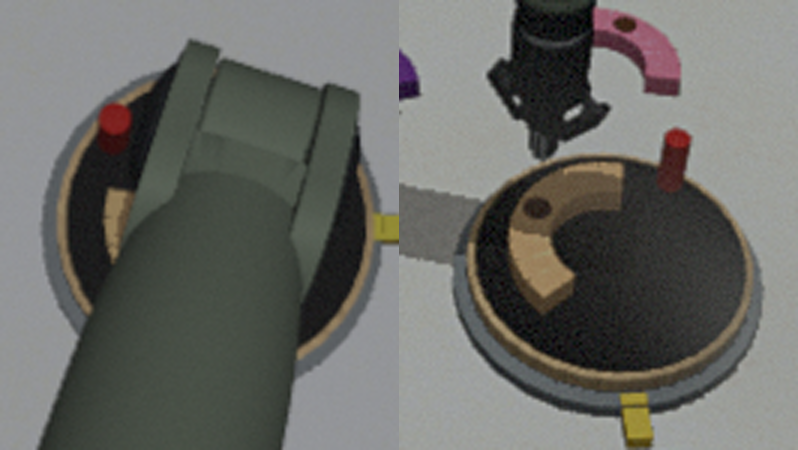

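```bash
cat > s.py <<'E'
from trk import *
p=[5.1624,1.2805,.034,.0397]
def G(t,p=p):
    x=t-6.7583; w=p[2]/p[3]; return p[0]-w*x+(p[1]+w)*(1-np.exp(-p[3]*x))/p[3]
c=(8.78,9.18,9.58,9.98,10.38,10.78,11.18,11.57,11.97,12.36,12.75,13.14,13.54,13.94,14.34,14.74,15.14,15.53,15.93,16.32,16.7,17.09,17.48,17.88)
out=[]
for i,t in enumerate(c):
    E=Est([m for m in M if m[0]<t-.02]); E.fit(); tgt=E.th(t+.33)+OFF
    g=lambda a:RP*np.array([np.cos(a),np.sin(a)])
    nxt=t+.4   # arm rests on tgt from about t+.25 until t+.4
    out.append((t,*[round(1e3*np.linalg.norm(g(tgt)-g(G(x)+OFF))) for x in (t+.22,t+.4,t+.45)]))
print(out)
E
python3 s.py
```

```text
[(8.78, 22, 6, 1), (9.18, 25, 9, 5), (9.58, 14, 2, 6), (9.98, 7, 9, 13), (10.38, 5, 9, 13), (10.78, 3, 11, 15), (11.18, 0, 14, 18), (11.57, 3, 10, 14), (11.97, 10, 3, 7), (12.36, 9, 3, 7), (12.75, 8, 4, 7), (13.14, 8, 4, 7), (13.54, 6, 6, 9), (13.94, 6, 5, 8), (14.34, 3, 7, 10), (14.74, 3, 7, 10), (15.14, 1, 8, 11), (15.53, 2, 7, 10), (15.93, 11, 2, 1), (16.32, 5, 4, 7), (16.7, 8, 1, 3), (17.09, 7, 1, 3), (17.48, 6, 2, 4), (17.88, 5, 2, 4)]
```

```bash
cat > w.py <<'E'
from s import *
t0=bot.read_clock()
while bot.read_clock()-t0<1.5:
    t=bot.read_clock(); g=pt(RP,G(t+.28)+OFF,.166); bot.move_linear(g,speed=np.linalg.norm(g-bot.read_position())/.2)
p=bot.read_position(); p[2]=.26; bot.move_linear(p,speed=.2)
bot.move_pose([.36,.25,.28],bot.read_tool_rot()); bot.set_gripper(1.0)
while bot.read_clock()<45:
    t=bot.read_clock(); a=[angle("top"),angle("side")]; print(round(t,2),[None if x is None else round(float(x[0]),3) for x in a],"model",round(G(t)%(2*np.pi),3))
    v=[x[0] if x else None for x in a]
    if 'pv' in globals() and None not in v+pv and max(abs(np.subtract(v,pv)))<.006: break
    pv=v; bot.wait(1.0)
im=bot.camera("side"); t2=bot.camera("top")
c=lambda i,x,y:cv2.resize(i[y:y+150,x:x+133],None,fx=3,fy=3,interpolation=cv2.INTER_CUBIC)
cv2.imwrite("pics/w.png",np.hstack([c(t2,290,90),c(im,290,150)])[:,:,::-1])
E
python3 w.py | tail -n +2
```

```text
23.08 [4.18, 4.272] model 4.288
24.18 [4.424, 4.507] model 4.549
25.28 [4.616, 4.677] model 4.759
26.38 [4.752, 4.795] model 4.919
27.48 [4.839, 4.874] model 5.032
28.58 [4.878, 4.904] model 5.1
29.68 [4.883, 4.9] model 5.125
```

View pics/w.png

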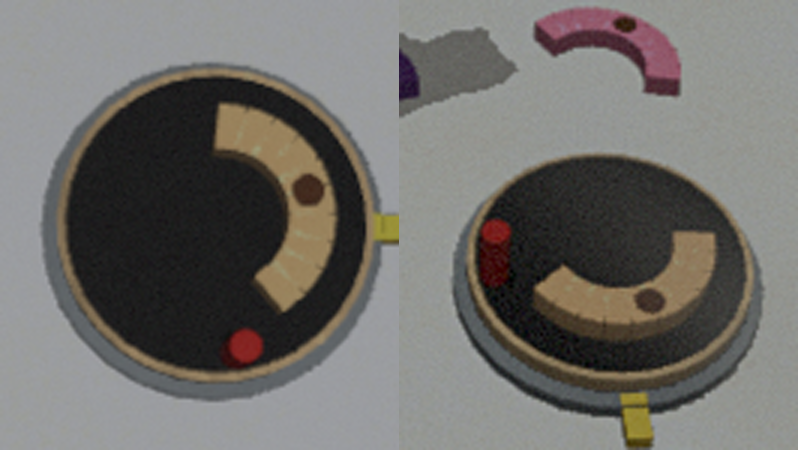

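At rest at about 4.89 rad: post at top crop (245,345), rail centred and flat. Next I grip the post, carry it about 1.4 rad to the pointer and release it.

```bash
cat > p.py <<'E'
from h import *
a=[angle("top")[0],angle("side")[0]]; th=float(np.mean(a)); print(np.round(a,3),th)
ths=np.linspace(th,2*np.pi,8); ok=None
for off in (np.pi/2,-np.pi/2):
    J=[bot.solve_ik(pt(.125,t,.086),quat(PH+t+off)) for t in ths]
    if any(j is None for j in J): print(off,"none"); continue
    J=np.array(J); print(off,J[[0,-1],5].round(2),np.abs(np.diff(J,axis=0)).max().round(2))
    if np.abs(J[:,5]).max()<2.9 and np.abs(np.diff(J,axis=0)).max()<1 and (ok is None or np.abs(J[:,5]).max()<ok[0]): ok=(np.abs(J[:,5]).max(),off)
off=ok[1]; Q=lambda t:quat(PH+t+off)
bot.move_pose(pt(.125,th,.20),Q(th)); bot.move_linear(pt(.125,th,.086),speed=.12)
print("down",bot.read_ft_force().round(2),bot.read_clock())
bot.set_gripper(0.0,20); print("grip",bot.read_gripper_width(),bot.read_ft_force().round(2),bot.read_clock())
for t in ths[1:]: bot.move_linear(pt(.125,t,.086),speed=.06,rotation=Q(t))
print("there",bot.read_position().round(4),pt(.125,0,.086).round(4),bot.read_ft_force().round(2),bot.read_clock())
bot.wait(.4); bot.set_gripper(.55); print("open",bot.read_gripper_width(),bot.read_clock())
print("side",angle("side"))
im=bot.camera("side"); cv2.imwrite("pics/p.png",cv2.resize(im[170:310,290:430],None,fx=4,fy=4,interpolation=2)[:,:,::-1])
E
python3 p.py
```

```text
[4.883 4.904] 4.893466890279102
1.5707963267948966 [2.5  1.05] 0.24
-1.5707963267948966 [-0.64 -2.09] 0.24
down [0.38 0.41 0.56] 32.5833
grip 0.3397419481717814 [-1.41  0.88  4.15] 33.1333
there [ 0.5616 -0.2424  0.0863] [ 0.5616 -0.243   0.086 ] [1.11 1.77 5.29] 37.1
open 0.5459178626254423 37.8167
side (np.float64(6.2482787221397), 172)
```

View pics/p.png

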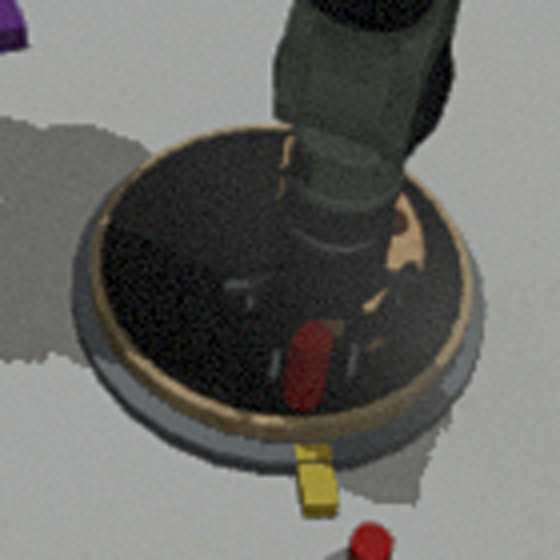

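Post stands behind the pointer between the opened fingers (crop (307,365)). I'll lift off and check from both cameras.

```bash
cat > q.py <<'E'
from h import *
p=bot.read_position(); p[2]=.22; bot.move_linear(p,speed=.15); bot.move_pose([.36,.25,.28],bot.read_tool_rot())
for k in range(2):
    T,S=bot.camera("top"),bot.camera("side")
    for n,im in(("top",T),("side",S)):
        hs=cv2.cvtColor(im,cv2.COLOR_RGB2HSV); v,u=np.nonzero((hs[...,0]>20)&(hs[...,0]<35)&(hs[...,1]>130)); Y=unproj(n,np.c_[u,v],.03)[:,:2]; Y=Y[np.linalg.norm(Y-pt(.175,0,0)[:2],axis=1)<.04].mean(0)
        print(n,angle(n,im),"pointer x",Y.round(4),"expected",pt(.182,0,0)[:2].round(4))
    bot.wait(1)
print(bot.read_clock())
c=lambda i,x,y:cv2.resize(i[y:y+150,x:x+133],None,fx=3,fy=3,interpolation=cv2.INTER_CUBIC)
cv2.imwrite("pics/q.png",np.hstack([c(T,300,90),c(S,290,150)])[:,:,::-1])
E
python3 q.py
```

```text
top (np.float64(6.261368691529658), 127) pointer x [ 0.5633 -0.2928] expected [ 0.5611 -0.3   ]
side (np.float64(6.2351887527497425), 173) pointer x [ 0.5617 -0.3011] expected [ 0.5611 -0.3   ]
top (np.float64(6.265732014659643), 125) pointer x [ 0.5633 -0.2928] expected [ 0.5611 -0.3   ]
side (np.float64(6.2351887527497425), 178) pointer x [ 0.5618 -0.3012] expected [ 0.5611 -0.3   ]
43.0917
```

View pics/q.png

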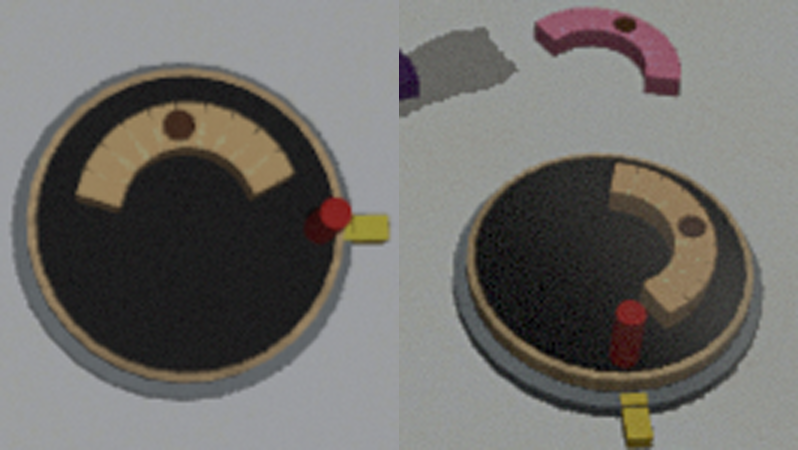

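```bash
cat > k.py <<'E'
from h import *
for n in("top","side"):
    im=bot.camera(n); v,u=np.nonzero(red(im)); P=unproj(n,np.c_[u,v],.09)[:,:2]; k=np.linalg.norm(P-pt(.125,0,0)[:2],axis=1)<.06; u,v=u[k],v[k]
    b=im[v,u,0]; top=b>.5*(np.percentile(b,95)+np.percentile(b,10)); c=[u[top].mean(),v[top].mean()]
    print(n,top.sum(),np.round(c,1),"park px",proj(n,pt(.125,0,.125))[0].round(1),"top xyz",unproj(n,[c],.125)[0].round(4),"want",pt(.125,0,.125).round(4))
print(bot.read_clock())
E
python3 k.py
```

```text
top 85 [411.5 160.8] park px [412.  159.6] top xyz [ 0.5584 -0.2416  0.125 ] want [ 0.5616 -0.243   0.125 ]
side 63 [367.  253.7] park px [368.8 253.7] top xyz [ 0.5563 -0.2427  0.125 ] want [ 0.5616 -0.243   0.125 ]
43.1917
```

```bash
cat > c.py <<'E'
from h import *
Q=lambda t:quat(PH+t+(np.pi/2)); S=lambda s:print(s,"side",round(angle("side")[0]-2*np.pi,4) , bot.read_position().round(4),round(bot.read_clock(),2))
q=Q(0)
J=bot.solve_ik(pt(.125,0,.086),q); print(J.round(2))
if J[5]<-2.5 or J[5]>2.5: q=quat(PH-np.pi/2)
a=-.036
bot.move_pose(pt(.125,a,.20),q); bot.move_linear(pt(.125,a,.086),speed=.12)
S("down"); bot.set_gripper(0.0,20); S("gripped")
bot.move_linear(pt(.125,.008,.086),speed=.02); bot.wait(.3); S("moved")
bot.set_gripper(.6); S("open"); bot.wait(.3)
p=bot.read_position(); p[2]=.22; bot.move_linear(p,speed=.15); S("up")
bot.move_pose([.36,.25,.28],bot.read_tool_rot())
E
python3 c.py; python3 k.py; grep -c . h.py
```

```text
[-0.53  0.56 -0.21  0.79  0.    1.05]
down side -0.048 [ 0.5579 -0.2432  0.087 ] 46.28
gripped side -0.048 [ 0.5579 -0.2432  0.087 ] 46.62
moved side -0.0087 [ 0.5625 -0.2437  0.0869] 47.39
open side -0.0131 [ 0.5624 -0.2428  0.0857] 47.78
up side -0.0131 [ 0.562  -0.2426  0.2188] 49.17
top 85 [411.5 158.7] park px [412.  159.6] top xyz [ 0.5639 -0.2418  0.125 ] want [ 0.5616 -0.243   0.125 ]
side 65 [368.8 253.6] park px [368.8 253.7] top xyz [ 0.5616 -0.2427  0.125 ] want [ 0.5616 -0.243   0.125 ]
51.2167
27
```

```bash
python3 -c "
from cell import bot
print(bot.close_job())"
```

```text
the job is handed in; nothing more can be done
None
```

I handed the job in at about 51 s, with no verdict shown: I launched the turntable at about 1.28 rad/s (a turn in 4.9 s) and, by my estimate, held the gripper over the plug for about 8 s (about 18 mm off at worst); the turntable then coasted to a stop untouched rather than being braked, and I parked the post within about 1 mm of the pointer line and let go.

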